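Take the depth of an espresso basket with a depth gauge and lock the reading

ROBOT

A 6-joint arm with a two-finger parallel gripper is mounted at the origin on the work surface. World frame = base frame: x ahead of the robot, y to its left, z up, the work surface at z = 0. Lengths are in mm, angles in rad, forces in N, time in s.
With the tool pointing down it reaches from about 275 to 825 mm from the base axis. Payload 5.2 kg.
Tool frame: the origin (TCP) lies at the very end of the fingers, on their centre line; the grasp point (between the pads) lies 19 mm behind it; z points along the fingers, y is the direction in which the jaws open and shut (so a half turn about z gives the same grasp; the last joint's range is limited). The gripper opens to 93 mm and grips with 3 to 60 N. Pads are 15 mm wide; open, the fingers measure 128 mm over their backs; the gripper's body (75 mm by 188 mm) begins 65 mm behind the grasp point.
Start: joints at [-1.412, 0.259, 1.535, -0, 1.348, -0.203], TCP at [194.698, -514.391, 218.653] pointing down, gripper open.
Joint ranges: [-3.14, 3.14], [-0.91, 2.08], [0.19, 2.58], [-1.22, 4.36], [0.22, 2.71], [-3.12, 3.12]. Speed limits (rad/s): [2.57, 2.57, 3.14, 3.14, 3.14, 3.14].

INTERFACE

Orientations are given as [roll, pitch, yaw] about the fixed x, y, z axes, in that order (R = Rz(yaw) Ry(pitch) Rx(roll)).
In Python, from bench import robot gives the robot as it stands. The module is installed in compiled form; this text tells all that it offers. Calls block until the motion is done:
- robot.move_ptp(position, orientation): joint-space move of the TCP to a pose.
- robot.move_linear(position, ori=None, speed=150, f_stop=None): straight line of the TCP; ori=None keeps the orientation; speed is the mean speed in mm/s. With f_stop (N) it stops when the force on the tool has changed by that much, and returns True; else False.
- robot.move_j(angles): joint-space move.
- robot.move_gripper(opening): opening from 0.0 (shut) to 1.0 (fully open); the grip force is fixed at half the most; returns when the fingers have stopped.
- robot.sleep(seconds).
- robot.inverse_kinematics(position, orientation): joint angles nearest the present ones, or None.
- robot.get_image(name): name is "scene" or "top"; returns a dict with "img" (384x512x3 uint8, blue, green, red), "fovy" (degrees; the focal length in pixels is half the picture's height over the tangent of half this angle, whatever the lens; pixels are square), "cx", "cy" (the principal point, pixels), "k1" (the pictures are not rectified: a ray, as slopes to the right and down, at radius r is drawn at 1 + k1 r^2 times it, then the intrinsics apply), "eye" and "orientation" of the camera in the world. Camera axes: x right, y down, z forward; pixel columns grow to the right and rows downward; lengths in mm; the calibration is good to about 2 mm. A picture is of the moment at which its call begins. There is no depth.
A pose or a line that the arm cannot do raises robot.MotionError and nothing moves.
- robot.hand_in(): hands the job in, once; it reports no verdict.
Readings, each from a call of its own:
- robot.current_t(): time.
- robot.current_qpos(): joint angles.
- robot.current_joint_vel(): joint speeds.
- robot.current_joint_efforts(): joint torques, N m.
- robot.current_tcp_pos(): TCP position.
- robot.current_eef_rot(): TCP orientation.
- robot.current_contact_force(): force on the tool from outside, world axes, zero at the start.
- robot.current_ft_torque(): the same for the moment, N m.
- robot.current_gripper_width(): opening from 0.0 (shut) to 1.0 (fully open).
Only numpy, scipy, OpenCV 4.12 (cv2) and the standard library are available. Lean on these libraries where they do the work, as an engineer would, in place of code of your own. Each camera call takes 0.05 s, during which the arm holds its last target. There are 200 camera calls.

TASK

Measure how deep the empty espresso basket is: take the depth gauge from the bar mat, stand it squarely across the rim of the basket in the tamping stand, push its probe gently down until it rests on the basket floor, then fold the red lock lever down flat to keep the reading. Leave the gauge standing there with its foot flat on the rim and its probe on the basket floor, do not press hard on the thin floor, and do not disturb the other things on the bar.

Things in the scene. Friction and masses are not known exactly. Their poses are not given: they have to be found in the camera images.
- portafilter: Tamping stand (wood, dark steel; foot 120 x 104 mm; fixed) holding a steel portafilter with an open, empty filter basket; black handle towards the stand's -x, reaching 195 mm from the axis, 72 mm up. Origin on the bar under the basket's axis, z up. Rim 100 mm above the origin, flat, outer diameter 70, inner 58 mm; two lugs at +y and -y reach a radius of 43 mm, 11 mm below the rim.
- basket_rim (a point): Centre of the basket's open mouth at the rim's top face; axes as the stand's. The basket's flat perforated metal floor lies 18 to 34 mm below: baskets differ and this one's depth is not known, it must be felt. The floor is thin: never press it with more than 12 N.
- gauge_foot (a point): Depth gauge, loose, 0.43 kg, upright on a 6 mm rubber mat. This point: centre of the flat underside of its steel base beam, where the probe comes out; z up, y along the beam. Beam 24 (x) x 110 (y) x 14 (z) mm; on it a black readout box (y -50 to -14 mm, top at z 30 mm), the slide housing in the middle (12 mm wide in x, top at z 38 mm) and the lock lever on the +y side.
- probe: The gauge's probe, an 8 mm rod sliding through the base along z, black head on top. Origin: centre of its flat tip; axes as the gauge's. Tip starts 1 to 7 mm up inside the base and slides from 8 mm inside to 40 mm below the foot. Unlocked, the slide drags with 5 N: it stays where it is left, and the whole gauge can be carried by the head. Locked, it does not move.
- probe_head (a point): Centre of the probe's black grip head, a block 16 (x) x 24 (y) x 24 (z) mm, 88 mm above the probe's tip, to be pinched from above across its x faces. With the probe down 34 mm its underside is still 4 mm above the slide housing.
- lock_lever (a joint): Red cam lock lever, rad: 0 = open, rising at 40 degrees towards the gauge's +y; it swings down to 0.70 = locked, level along +y. Pivot along the gauge's x at y 14 mm, z 26 mm in the gauge's frame. Starts at 0 to 0.1. It takes about 3 N at its end, stays where it is left, and stops dead at 0.70.
- lever_end (a point): Middle of the upper face of the lever's thumb paddle (14 x 12 x 6 mm), 22 mm from the pivot along the lever and 3 mm above its centre line; locked, it lies at y 36 mm, z 29 mm in the gauge's frame.
- pitcher: Steel milk pitcher, diameter 90, height 105 mm; bystander.
- small_pitcher: Small steel milk pitcher, diameter 72, height 80 mm; bystander.
- tamper: Steel tamper standing upright, diameter 58, height 85 mm; bystander.
- leveller: Black coffee levelling tool, a puck of diameter 66, height 37 mm; bystander.
- saucer: Grey saucer, diameter 124, height 16 mm; bystander.
- cup: Grey mug-shaped cup with handle, diameter 76, height 62 mm; bystander.
Things that resemble listed ones, but are neither listed nor needed, are in the scene too. What is shaped like the part that bears gauge_foot but green or orange is not meant.

How it is judged:
By the outcome, as a careful person would: the job done as asked, in the order asked, and still so for the second after the job is handed in, with the robot touching nothing.
It also fails if it takes over 70 s, if anything falls off the work surface, if the arm or the gripper's body presses on something with over 40 N, if the wrist force passes 120 N, or if a joint passes its speed limit or range.

## Working session

There is one attempt and no reset: what is moved stays moved. The work goes in short steps, each a Python script; the robot and the scene stay as the last script left them, time stands still between calls to the robot, and variables do not carry over. Pictures are saved under pics/ and viewed, about 8 in all and at most 12, crops included, and the job is handed in when it is done.

```bash
mkdir -p pics; python3 - <<'E'
from bench import robot
import cv2,pickle
for n in("scene","top"):
    d=robot.get_image(n); pickle.dump(d,open(n+"0.pkl","wb")); cv2.imwrite(f"pics/{n}0.png",cv2.resize(d["img"],None,fx=1.5,fy=1.5,interpolation=cv2.INTER_CUBIC))
    print({k:v for k,v in d.items() if k!="img"})
E
```

```text
{'fovy': 45.56872224026114, 'cx': 259.70214440207127, 'cy': 189.73391946286418, 'k1': -0.0763128404252942, 'eye': array([1021.78063226,  606.98505327, 1234.2811319 ]), 'orientation': array([-2.54373865, -0.00616091,  2.46933796])}
{'fovy': 50.57314067038502, 'cx': 255.07098716725298, 'cy': 190.26352779786058, 'k1': -0.05051654278205491, 'eye': array([ 443.85040864,   23.69252326, 1289.52283783]), 'orientation': array([-3.06519098, -0.00666489, -1.55650869])}
```

View pics/scene0.png

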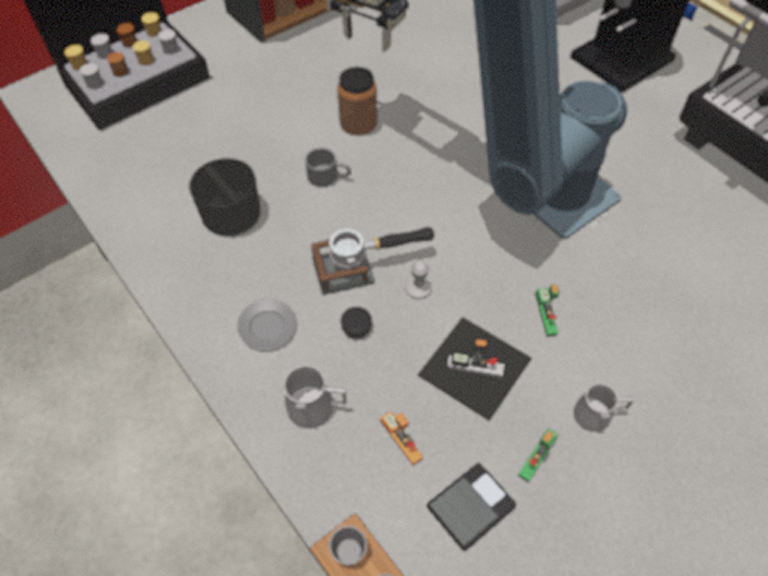

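View pics/top0.png

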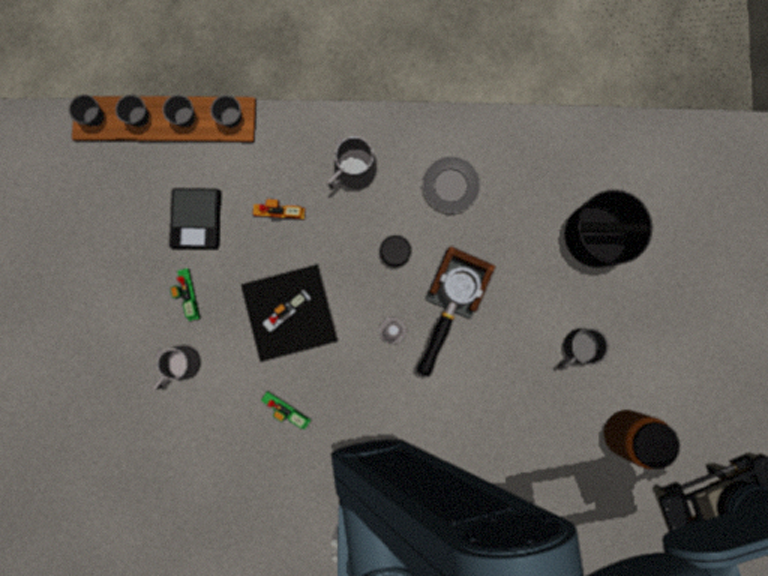

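The scene view shows the white gauge on the black mat at (475,363) and the stand at (345,262), in 1.5x pixels. The top view has the gauge at (287,311) and the basket at (461,286). The green and orange gauges are decoys. Next I'll enlarge both targets.

```bash
python3 - <<'E'
import cv2,pickle,numpy as np
t=pickle.load(open("top0.pkl","rb"))["img"]; s=pickle.load(open("scene0.pkl","rb"))["img"]
def c(i,x,y,w=50,h=38): return cv2.resize(i[y:y+h,x:x+w],None,fx=8,fy=8,interpolation=cv2.INTER_CUBIC)
tiles=[c(t,165,188),c(t,280,165),c(s,293,220),c(s,205,150)]
o=np.vstack([np.hstack(tiles[:2]),np.hstack(tiles[2:])])
o=cv2.convertScaleAbs(o,alpha=1.3,beta=15)
for i,(x,y) in enumerate([(165,188),(280,165),(293,220),(205,150)]):
    ox,oy=(i%2)*400,(i//2)*304
    for k in range(0,50,10): cv2.putText(o,str(x+k),(ox+k*8,oy+10),0,.35,(0,255,255),1); cv2.line(o,(ox+k*8,oy),(ox+k*8,oy+303),(90,90,0),1)
    for k in range(0,38,10): cv2.putText(o,str(y+k),(ox,oy+k*8+22),0,.35,(0,255,0),1); cv2.line(o,(ox,oy+k*8),(ox+399,oy+k*8),(90,90,0),1)
cv2.imwrite("pics/crop1.png",o[:600])
E
```

```text
(no output)
```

View pics/crop1.png

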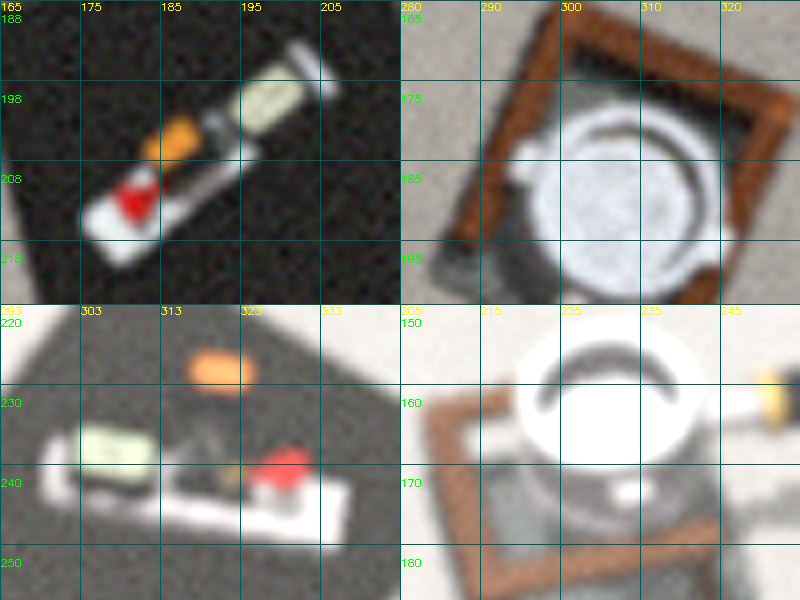

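The crop shows the head with an orange top at top (186,206) and scene (320.6,228.5). The beam corners and rim circle are readable too. I'll fit both poses with least squares.

```bash
cat > h.py <<'E'
import numpy as np,cv2,pickle
from scipy.spatial.transform import Rotation as R
from scipy.optimize import least_squares
def proj(d,P):
    P=np.atleast_2d(P); c=R.from_euler('xyz',d["orientation"]).inv().apply(P-d["eye"])
    s=c[:,:2]/c[:,2:]; s=s*(1+d["k1"]*(s**2).sum(1,keepdims=True))
    f=192/np.tan(np.radians(d["fovy"]/2)); return s*f+[d["cx"],d["cy"]]
def ray(d,uv,z):
    P=least_squares(lambda q:(proj(d,[q[0],q[1],z])-uv).ravel(),[450,50]).x; return P
def pose(x,y,z,a,P): return R.from_euler('z',a).apply(np.atleast_2d(P).astype(float))+[x,y,z]
E
python3 - <<'E'
from h import *
T=pickle.load(open("top0.pkl","rb"));S=pickle.load(open("scene0.pkl","rb"))
mT=np.array([[174.9,215.4],[179.6,220.7],[201.2,192.9],[206.7,199.1],[186.0,205.6],[197.9,200.1]])
mS=np.array([[320.2,228.1],[306.6,238.5],[335.1,250]]) # head, box top, near beam corner
def m(q):
    x,y,a,t=q
    P=pose(x,y,6,a,[[12,55,14],[-12,55,14],[12,-55,14],[-12,-55,14],[0,0,100+t],[0,-32,30]])
    return P
def res(q,full=False):
    P=m(q); r=[proj(T,P)-mT, proj(S,P[4:])-mS[:2]]
    r=np.vstack(r); return r if full else np.append(r.ravel(),(q[3]-4)/4)
c=ray(T,mT[:4].mean(0),20); e=ray(T,mT[:2].mean(0),20)-c; print(c)
r=least_squares(res,[*c,np.arctan2(e[1],e[0])-np.pi/2,4],loss='soft_l1'); print(r.x,np.round(res(r.x,1),1).tolist())
print("beam corners in S",proj(S,pose(*r.x[:2],6,r.x[2],[[12,55,14],[-12,55,14],[12,-55,14],[-12,-55,14],[12,55,0],[-12,55,0]])).round(1).tolist())
# rim: both views
for d,uv in((T,(307.7,189.2)),(S,(230.8,161.06))): print("rim",ray(d,uv,100))
l=[ray(T,u,89) for u in((295.1,184.6),(319.6,194.6))]; print("lugs",l,np.mean(l,0),np.linalg.norm(l[0]-l[1])); 
hd=ray(T,(283.5,246),72); print("handle end",hd)
# edges: ellipse-ish rim fit by outer blob
for n,d,(x,y) in(("T",T,(290,172)),("S",S,(215,148))):
    g=cv2.cvtColor(d["img"],cv2.COLOR_BGR2GRAY)[y:y+34,x:x+36]; np.save(n,g)
    print(n);print("\n".join(" ".join(f"{v:3d}" for v in row) for row in g[::2,::2]))
E
```

```text
[485.65688967 217.25445465]
[485.97634518 217.89228397   0.71352069   2.56477649] [[-0.5, -0.1], [-0.4, 0.5], [0.3, -0.2], [-0.3, -0.5], [-0.2, 0.2], [-0.3, -0.0], [-0.4, -0.6], [-0.3, -0.7]]
beam corners in S [[334.3, 248.7], [335.1, 241.6], [297.6, 242.6], [298.7, 235.6], [333.6, 250.8], [334.4, 243.8]]
rim [ 540.44235869 -137.66008914]
rim [ 538.67324748 -134.34337763]
lugs [array([ 554.4804372 , -101.59679444]), array([ 525.78839008, -174.62647113])] [ 540.13441364 -138.11163278] 78.4637957655983
handle end [371.95004599 -70.12872075]
T
115 122  89  41  47  45  15   6   6  34  42  40  42  41  61  93 112 109
117 111  55  48  46  56  51  30  17  12  17  26  45  48  43  42  55  71
126  99  42  48  45  71  75  72  65  35  25   0   4  18  36  39  41  42
118  56  42  49  51  76  85 105 138 133 121  80  31  16   8   6  27  41
 97  37  49  48  61 121 160 144 129 101 133 155 140  65  28  19  12  34
 80  38  61  93 111 162 142 116 123 134  98  64 127 154  79  38  35  45
 46  44 111 165 149 153 169 161 155 157 158 143  70 124 139  56  33  49
 40  47 134 143 159 162 163 160 155 148 158 168 1
[... 1196 characters left out ...]
 196 209 203 209 205 201 197 174 197 181 195 194 182
108 121 156 199 196 207 208 212 214 209 206 211 211 174 161 161 153 137
173 174 168 182 213 214 213 212 216 214 208 211 195 115 120 155 156 159
160 146 142 131 173 205 211 213 216 216 207 183 128  92 131 169 172 174
 93  83 104 113 102 133 159 173 175 160 137 106  92 102 117 162 174 173
 90 105 111 128 101  96  94  95 137 170 165 101  93 100  93 146 172 173
 89 115 118 123 134 103  96  97 128 169 149 112 112  88  77 116 161 146
 95 112 115 114 109 117 127 110 106 106 107 107 100  83  81  84 119 119
 93 102 116 115  95  84  94 110 117 105  86  84  90  94 100  85 113 152
 93  90 114 111  97  83  89  91  97  95  92  93  99  97  83  91 123 170
```

```bash
python3 - <<'E'
from h import *
from bench import robot
pi=np.pi
print(robot.current_eef_rot())
for s in(pi/2,-pi/2):
    for p,g in(((486,218,80),.7135),((540,-137.3,174),-.383),((540,-137.3,174),-.383+pi)):
        o=[pi,0,(g+s+pi)%(2*pi)-pi]; print(o[2],robot.inverse_kinematics(p,o))
gy=.7135
o=[pi,0,gy-pi/2]
try:
    robot.move_ptp([486,218,200],o)
    robot.move_gripper(.5)
    robot.move_linear([486,218,81],speed=100,f_stop=8)
    print("tcp",robot.current_tcp_pos(),robot.current_contact_force())
    robot.move_gripper(0); robot.sleep(.3); print(robot.current_gripper_width()*93,robot.current_contact_force())
    robot.move_linear([486,218,90],speed=15); print(robot.current_contact_force())
except robot.MotionError as e: print(e)
d=robot.get_image("scene"); cv2.imwrite("pics/s1.png",cv2.resize(d["img"][150:300,250:400],None,fx=4,fy=4,interpolation=2)); print(robot.current_t())
E
```

```text
[-3.14002147e+00 -2.94320147e-04  3.61759230e-01]
2.2842963267948964 [ 0.21211031  0.36303647  1.75920168  0.          1.0193545  -0.50138969]
1.1877963267948966 [-4.49175834e-01  3.04945147e-01  1.58447558e+00 -4.44089210e-16
  1.25217192e+00 -6.61758339e-02]
-1.9537963267948966 [-4.49175834e-01  3.04945147e-01  1.58447558e+00 -4.44089210e-16
  1.25217192e+00  3.07541682e+00]
-0.8572963267948968 [ 2.12110309e-01  3.63036473e-01  1.75920168e+00 -4.44089210e-16
  1.01935450e+00  2.64020296e+00]
-1.9537963267948966 [-4.49175834e-01  3.04945147e-01  1.58447558e+00 -4.44089210e-16
  1.25217192e+00  3.07541682e+00]
1.1877963267948966 [-4.49175834e-01  3.04945147e-01  1.58447558e+00 -4.44089210e-16
  1.25217192e+00 -6.61758339e-02]
tcp [486.51709345 218.1380256   81.62840835] [ 0.0925845   0.37453272 -0.58581863]
16.04557618046173 [-0.57150147 -0.12108184  0.98569691]
[ 0.04850596  0.05347536 -4.69279925]
6.8167
```

View pics/s1.png

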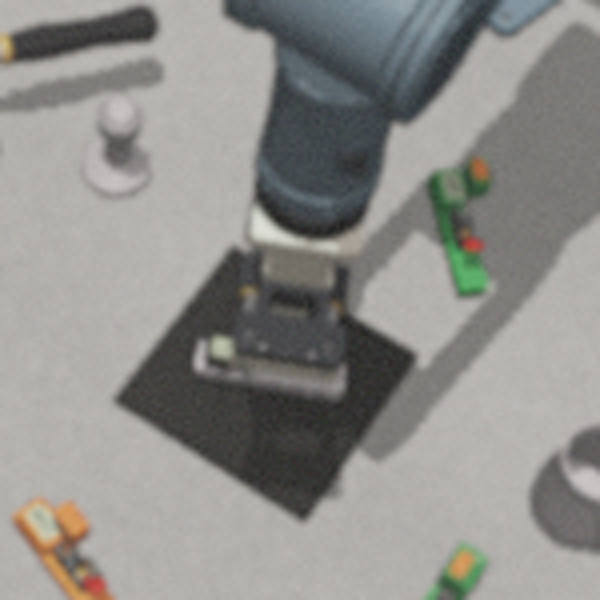

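The gauge is held: the grip is 16.0 mm wide and the force is -4.7 N, which matches its weight. Next I carry it slowly to above the rim.

```bash
python3 - <<'E'
from h import *
from bench import robot
pi=np.pi
o=[pi,0,-.383-pi/2]
robot.move_linear([486,218,225],speed=60); print(robot.current_contact_force())
robot.move_linear([540,-137.3,225],o,speed=90); print(robot.current_contact_force())
robot.move_linear([540,-137.3,184],speed=40); robot.sleep(.3); print(robot.current_contact_force(),robot.current_tcp_pos(),robot.current_t(),robot.current_qpos()[5])
o=[]
for n in("scene","top"):
    d=robot.get_image(n); pickle.dump(d,open(n+"2.pkl","wb")); x,y=(190,110) if n=="scene" else (260,140)
    o.append(cv2.resize(d["img"][y:y+100,x:x+80],None,fx=5,fy=5,interpolation=2))
cv2.imwrite("pics/s2.png",np.hstack(o))
E
```

```text
[-0.83514378  0.22233137 -4.90566226]
[-0.07767886  0.88359394 -5.11307487]
[ 0.18703892  0.74708857 -4.04416253] [ 540.05217463 -137.32115009  184.15495246] 14.8333 3.075434964118029
```

View pics/s2.png

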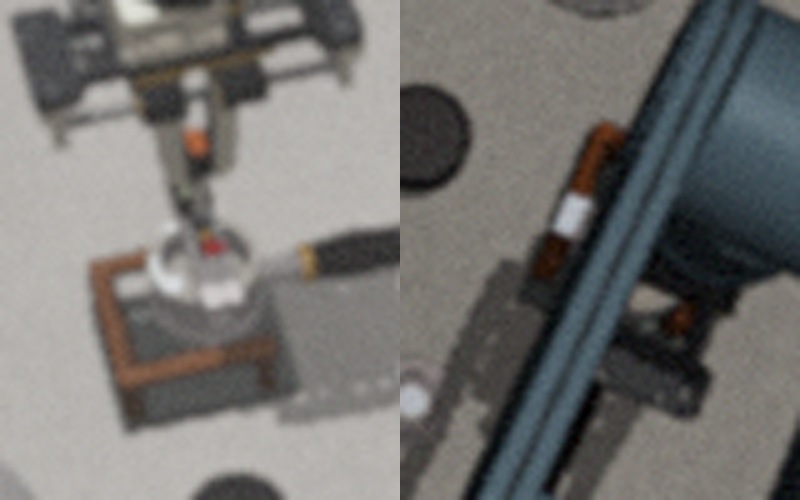

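The gauge hangs over the rim with its +y end at scene crop (222,290), perpendicular to the handle. I'll lower it gently onto the rim.

```bash
python3 - <<'E'
from h import *
from bench import robot
hit=robot.move_linear([540,-137.3,168],speed=8,f_stop=3)
robot.sleep(.2);print(hit,robot.current_tcp_pos(),robot.current_contact_force(),robot.current_ft_torque(),robot.current_t())
if hit:
    z=robot.current_tcp_pos()[2]
    # slide in a few mm, sampling the steady sliding force
    for k in(1,2,3):
        h=robot.move_linear([540,-137.3,z-2*k],speed=8,f_stop=11); print(h,robot.current_tcp_pos()[2],robot.current_contact_force()[2])
    print(robot.current_t())
E
```

```text
True [ 539.89499903 -137.21215489  174.18580798] [ 1.2382947  -1.95180336  3.99297609] [-0.07351472 -0.50748326  0.03981434] 16.3
False 172.088589705433 4.420114351420054
False 169.94754096100294 1.963505460825155
False 168.08280429508545 3.200831316544236
17.4583
```

```bash
python3 - <<'E'
from h import *
from bench import robot
robot.move_linear([540,-137.3,159],speed=20); print(robot.current_contact_force()[2])
z0=159
f=[]
h=robot.move_linear([540,-137.3,134],speed=6,f_stop=4)
print(h,robot.current_tcp_pos(),[robot.current_contact_force()[2].round(2)],robot.current_t())
robot.sleep(.3); print(robot.current_contact_force(),robot.current_tcp_pos()[2])
E
```

```text
1.1301707425651546
True [ 539.64686784 -137.20010791  158.41370231] [np.float64(4.45)] 18.825
[-1.3881708  -0.48058413  3.92494669] 158.02370462765455
```

That was only the drag building up: the level is ~4 N, which is the sliding force. I continue from this preloaded state.

```bash
python3 - <<'E'
from h import *
from bench import robot
for i in range(4):
    z0=robot.current_tcp_pos()[2]
    h=robot.move_linear([540,-137.3,134],speed=6,f_stop=4)
    f1=robot.current_contact_force()[2]; robot.sleep(.25)
    f=np.mean([robot.current_contact_force()[2] for _ in range(3)]); z=robot.current_tcp_pos()[2]
    print(h,z0,z,f1,f,robot.current_t())
    if f>6.5 or not h: break
E
```

```text
True 158.02370462765455 146.92422220821294 4.043709618365314 3.461312275876018 21.3833
True 146.92422220821294 146.94433797227555 3.8077267152697036 3.3835249679539516 22.0917
True 146.94433797227555 146.91496602612636 4.131723079553462 3.727642972111161 22.8
True 146.91496602612636 146.92711497987676 4.014226916634682 3.9422238670171814 23.4917
```

```bash
python3 - <<'E'
from h import *
from bench import robot
F=lambda:np.mean([robot.current_contact_force()[2] for _ in range(3)])
print(F())
for t in(146.6,146.3,146.0):
    h=robot.move_linear([540,-137.3,t],speed=3,f_stop=6); a=F(); robot.sleep(.2); print(t,h,a,F(),robot.current_tcp_pos()[2])
    if h or a>9: break
print(robot.current_t())
E
```

```text
3.9422238670171814
146.6 False 6.398307893783741 5.273475593717125 146.91508485683326
146.3 False 7.242694308217789 8.67305871467231 146.9021111078714
146.0 False 9.55697317707712 8.771056173841895 146.87076265586225
24.9167
```

The TCP stays at 146.9 while the force rises to ~9 N, so the floor is reached with about 4–5 N on it. I'll ease off, release, rise and look.

```bash
python3 - <<'E'
from h import *
from bench import robot
pi=np.pi
robot.move_linear([540,-137.3,146.7],speed=3); robot.sleep(.2); print(robot.current_contact_force())
robot.move_gripper(.4); print(robot.current_contact_force())
robot.move_linear([540,-137.3,260],speed=150)
robot.move_gripper(0)
robot.move_ptp([420,-330,300],[pi,0,-.383-pi/2])
robot.sleep(.2); print(robot.current_t(),robot.current_contact_force())
o=[]
for n in("scene","top"):
    d=robot.get_image(n); pickle.dump(d,open(n+"3.pkl","wb")); x,y=(205,130) if n=="scene" else (283,165)
    o.append(cv2.resize(d["img"][y:y+60,x:x+50],None,fx=8,fy=8,interpolation=2))
o=np.hstack(o)
for k in range(0,100,10): cv2.line(o,(k*8,0),(k*8,480),(90,90,0),1)
for k in range(0,60,10): cv2.line(o,(0,k*8),(800,k*8),(90,90,0),1)
cv2.imwrite("pics/s3.png",o)
E
```

```text
[-0.99771959  0.21508335  5.37842545]
[ 0.56152901  0.65913223 -0.00305555]
28.8583 [-0.43791832  0.13233374  0.70343239]
```

View pics/s3.png

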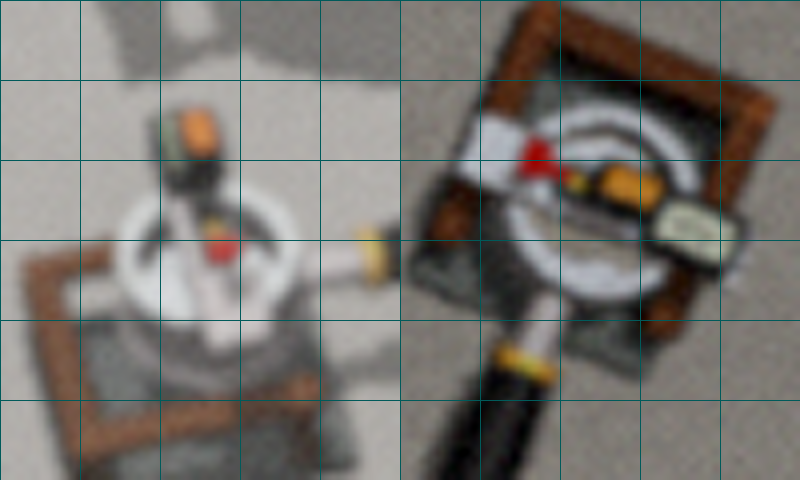

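The gauge stands across the rim. In the top tile the head is at (632,185), the lever at (538,158), and the +y beam end is between (485,112) and (458,172). I'll compare these with the model.

```bash
python3 - <<'E'
from h import *
T=pickle.load(open("top3.pkl","rb"));S=pickle.load(open("scene3.pkl","rb"))
t=lambda u,v:[283+(u-400)/8-.44,165+v/8-.44]
s=lambda u,v:[205+u/8-.44,130+v/8-.44]
mT=np.array([t(485,112),t(458,175),t(632,185),t(697,228),t(538,158)]); mS=np.array([s(200,130),s(268,330),s(212,345)])
L=[0,14+22*np.cos(.65)-3*np.sin(.65),26+22*np.sin(.65)+3*np.cos(.65)]
def f(q):
    x,y,a,dep=q[:4]; P=pose(x,y,100,a,[[12,55,14],[-12,55,14],[0,0,100-dep],[0,-32,30],L]); 
    return np.vstack([proj(T,P)-mT,proj(S,P[2:3])-mS[:1]])
q0=[540,-137.3,-.383,25.5]
for q in(q0,least_squares(lambda q:f(q).ravel(),q0,loss='soft_l1').x): print(np.round(q,3),f(q).round(1).tolist())
print(proj(S,pose(*q0[:2],100,q0[2],[[12,55,14],[-12,55,14]]))-0,mS[1:])
# rim circle predicted in the new image
E
```

```text
[ 5.400e+02 -1.373e+02 -3.830e-01  2.550e+01] [[-0.9, -0.7], [-0.6, -1.0], [-0.3, -0.5], [-0.4, -0.2], [0.1, -0.2], [-0.8, -0.4]]
[ 5.38594e+02 -1.38496e+02 -3.74000e-01  2.93830e+01] [[-0.6, -0.0], [-0.2, -0.3], [-0.1, 0.2], [0.1, 0.2], [0.5, 0.4], [-0.6, -0.0]]
[[230.3727244  172.43616547]
 [237.99006735 170.65543631]] [[238.06  170.81 ]
 [231.06  172.685]]
```

The gauge sits within ~1.5 mm of the rim centre and matches the flat-on-rim model. Next, the lever.

```bash
python3 - <<'E'
from h import *
from bench import robot
pi=np.pi
o=[pi,0,-.378-pi/2]
x,y=np.array([539.3,-137.8])+32*np.array([np.sin(.378),np.cos(.378)])
robot.move_ptp([x,y,200],o)
robot.move_linear([x,y,150],speed=80,f_stop=8)
robot.sleep(.2);print(robot.current_tcp_pos(),robot.current_contact_force(),robot.current_gripper_width())
for t in(140,134,131,129.5,128.5,127.5):
    h=robot.move_linear([x,y,t],speed=12,f_stop=7); print(t,h,robot.current_tcp_pos()[2],robot.current_contact_force())
    if h and robot.current_tcp_pos()[2]<130.5: break
print(robot.current_t())
E
```

```text
Traceback (most recent call last):
bench.MotionError: the arm cannot take that pose within its joint ranges
```

```bash
python3 - <<'E'
from h import *
from bench import robot
pi=np.pi
o=[pi,0,-.378+pi/2]
x,y=np.array([539.3,-137.8])+32*np.array([np.sin(.378),np.cos(.378)])
robot.move_ptp([x,y,260],o)
robot.move_linear([x,y,150],speed=80,f_stop=8)
robot.sleep(.2);print(robot.current_tcp_pos(),robot.current_contact_force(),robot.current_gripper_width())
for t in(140,134,131,129.5,128.5,127.5):
    h=robot.move_linear([x,y,t],speed=12,f_stop=7); print(t,h,robot.current_tcp_pos()[2],robot.current_contact_force())
    if h and robot.current_tcp_pos()[2]<130.5: break
print(robot.current_t())
E
```

```text
[ 551.30359608 -108.12236904  150.3663798 ] [0.28957722 0.23231578 0.62641786] 0.005981993834230658
140 True 142.58394042609558 [0.32077405 2.10089481 2.70533216]
134 False 133.615947937385 [-0.0146458 -0.3971039  0.1760497]
131 False 130.84063279448708 [ 0.19324873  0.55569865 -0.40486729]
129.5 False 129.39899466398808 [1.08327824e-01 5.40913484e-04 6.01773880e-01]
128.5 False 129.1494962611244 [-0.64911312  0.77324861  5.14487293]
127.5 False 129.01940832030303 [-3.30508089  1.16972399  9.6544374 ]
35.6083
```

The fingers met a hard stop at z 129.1, and the locked paddle should be at 129. I retract and look.

```bash
python3 - <<'E'
from h import *
from bench import robot
pi=np.pi
p=robot.current_tcp_pos()
robot.move_linear([p[0],p[1],260],speed=120)
robot.move_ptp([420,-330,300],[pi,0,-.378+pi/2])
robot.sleep(.2); print(robot.current_t(),robot.current_contact_force())
o=[]
for n in("scene","top"):
    d=robot.get_image(n); pickle.dump(d,open(n+"4.pkl","wb")); x,y=(205,130) if n=="scene" else (283,165)
    o.append(cv2.resize(d["img"][y:y+60,x:x+50],None,fx=8,fy=8,interpolation=2))
o=np.hstack(o)
for k in range(0,100,10): cv2.line(o,(k*8,0),(k*8,480),(90,90,0),1)
for k in range(0,60,10): cv2.line(o,(0,k*8),(800,k*8),(90,90,0),1)
cv2.imwrite("pics/s4.png",o)
T=d; L=lambda a:[0,14+22*np.cos(.698-a)-3*np.sin(.698-a),26+22*np.sin(.698-a)+3*np.cos(.698-a)]
for n in("scene4","top4"):
    D=pickle.load(open(n+".pkl","rb")); print(n,[((proj(D,pose(539,-138,100,-.378,L(a)))[0]+.44-([205,130] if n[0]=='s' else [283,165]))*8+([0,0] if n[0]=='s' else [400,0])).round() for a in(0,.7)])
E
```

```text
38.0833 [ 0.11389788 -0.34042987  0.33028534]
scene4 [array([218., 235.]), array([224., 271.])]
top4 [array([543., 161.]), array([520., 156.])]
```

View pics/s4.png

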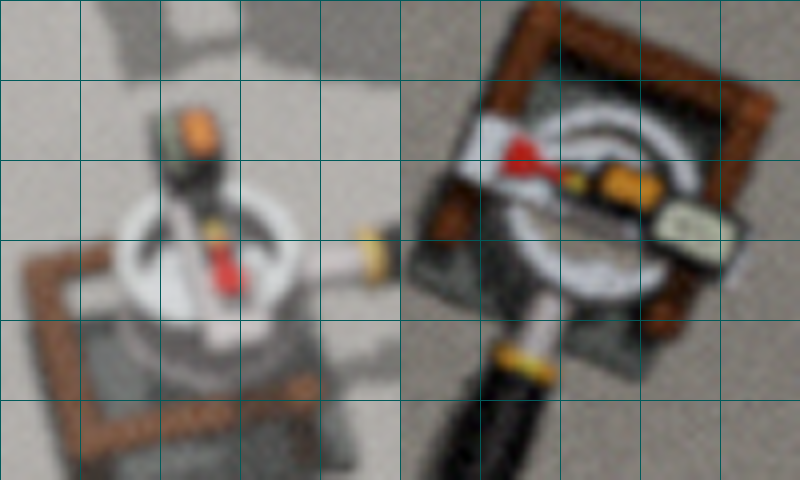

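The lever paddle is now at scene (228,275) and top (520,157), which matches the locked prediction. The gauge hasn't moved: head and beam ends are at the same pixels as before. Handing in.

```bash
python3 - <<'E'
from bench import robot
print(robot.hand_in(),robot.current_t())
E
```

```text
the job is handed in; nothing more can be done
the job is handed in; nothing more can be done
```

The job is done and handed in. The gauge stands across the basket rim with its probe on the floor and the red lever locked. The robot clock read about 38 s at the last check, and the arm was clear of everything.

- **Placing:** I pinched the gauge by its head (16.0 mm grip), carried it slowly, and lowered it until the foot met the rim. A picture fit puts it within about 1.5 mm of the rim centre, squared to the lugs and handle.
- **Probing:** The probe slid at about 4 N, then stopped dead at TCP z 146.9 mm. The wrist force rose to about 9 N there, so about 5 N on the floor, against the 12 N limit. One earlier stop was just the slide's drag building up, so I carried on from it.
- **Depth:** Roughly 25–26 mm from the arm's travel. The least-squares picture fit gave 29 mm, but that is the weaker estimate.
- **Locking:** The closed fingertips pushed the lever down to a hard stop at z 129.1 mm; locked should be 129. The peak force I read was about 10 N.
- **Last pictures:** The lever is where the locked position predicts, in both views. The gauge did not move between release and locking. I did not recheck the bystanders in a full last picture, but no unexpected contact showed up in the force readings.

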